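# Turn the steel shaft between centres until its mark is on top

## Robot

A 7-joint arm with a two-finger parallel gripper is mounted at the origin on a cart in front of the work surface, level with it; the furniture and walls round the work are solid. World frame = base frame: x ahead of the robot, y to its left, z up, the work surface at z = 0. Lengths are in m, angles in rad, forces in N, time in s.
With the tool pointing down it reaches from about 0.425 to 0.875 m from the base axis. Payload 9.9 kg.
Tool frame: the origin (TCP) lies between the finger pads; the fingertips stand 25 mm ahead of it and the grasp point (between the pads) lies 6 mm ahead of it; z points along the fingers, y is the line along which they close (so a half turn about z gives the same grasp; the last joint's range is limited). The gripper opens to 85 mm and grips with 20 to 120 N. Pads are 22 mm wide; open, the fingers measure 114 mm over their backs; the gripper's body (76 mm by 85 mm) begins 54 mm behind the grasp point. The pads swing forward as they close: fully open they stand 13 mm farther back than shut.
Start: joints at [-1.292, 0.576, 0.025, 1.437, -0.015, 1.129, -0.057], TCP at [0.24, 0.631, 0.223] pointing down, gripper open.
Joint ranges: [-2.76, 2.76], [-0.34, 2.15], [-1.52, 1.57], [0.19, 2.46], [-1.09, 4.23], [0.17, 1.99], [-2.82, 2.82]. Speed limits (rad/s): [2.22, 2.22, 3.01, 3.01, 3.14, 3.14, 3.14].

## Interface

Orientations are given as a unit quaternion [w, x, y, z].
In Python, from bench import robot, get_image, camera_info gives the robot as it stands.
- The arm moves only by the tool servo_tool, never from a script. Its argument "increments" is a list of rows, each a list of 7 numbers: the shift along the tool's x, y, z in mm, then the turn, a rotation vector about the tool's x, y, z in degrees, then the closure, from 0 (fully open) to 1 (shut). In form: [[tx, ty, tz, rx, ry, rz, grip], ...]. A call has 1 to 10 rows; each row shifts and turns the commanded pose from where the row before left it, along the tool's axes as they then stand; what a row does not reach is not made up. A row lasts 1/10 s, in which the tool goes at most 50 mm and 8.59 degrees, less where a joint would pass 70% of its speed; a pose out of reach is approached as far as the arm can. A call with a gripper value outside its range is refused whole. The fingers move at their own pace and stop on an object; the grip force is fixed at half the most. Time passes only in rows, so rows that do not move let the fingers close. It gives the time, the measured TCP pose, the force, the opening and the grip force at its end, in the units of the state.
- robot.read_state(): the state, without advancing time (a new reading comes with each control period).
- get_image(name): name is "scene" or "side" or "wrist"; returns (picture, depth): 480x640x3 uint8, blue, green, red; 480x640 float32, m along the optical axis (not along the pixel's ray), 0 where there is no reading.
- camera_info(name): a dict with "mtx" (3x3 intrinsics, pixels), "dist" ([k1, k2, p1, p2, k3] as OpenCV has them; the pictures are not rectified), "R" (3x3) and "t" (3): a world point X has camera coordinates R X + t. Camera axes: x right, y down, z forward; pixel columns grow to the right and rows downward; lengths in m; the calibration is good to about 2 mm. A picture is of the moment at which its call begins: read the wrist's pose just before it. camera_info takes no time and is no camera call; for the wrist camera it gives the pose at the moment of the call.
- robot.job_done(): hands the job in; it is judged then, once.
The state is a dict: "t": time; "joint_pos": joint angles; "qvel": joint speeds; "joint_torque": joint torques, N m; "tool_pos": TCP position; "tool_rot": TCP orientation; "wrist_force": force on the tool from outside, world axes, zero at the start; "torque": the same for the moment, N m; "grip_width": finger opening in m; "gripper_force": force on a finger pad.
Only numpy, scipy, OpenCV 4.12 (cv2) and the standard library are available. Lean on these libraries where they do the work, as an engineer would, in place of code of your own. Each camera call takes 0.05 s, during which the arm holds its last target. There are 200 camera calls.

## Task

The steel shaft is about to be centre-punched on its red mark. Take the tail of its carrier (the dark crank arm on the shaft) and turn the shaft between its centres until the red mark faces straight up, then let go. Do not turn the brass shaft beside it.

Things in the scene. Friction and masses are not known exactly. Their poses are not given: they have to be found in the camera images.
- steel_shaft (a joint): Turn (rad) of the steel shaft between two blue posts of a fixed grey stand. 0: the red paint mark (9 mm wide, along its 48 mm thick part) faces up; positive: right-handed about the +x axis of steel_axis, mark towards its -y side. Starts at 0.7 to 1.45; stops at -1.0 and 1.7. Stays where left; 2.5 N at the tail turns it.
- steel_tail (a point): Middle of the steel shaft carrier's tail: dark bar, 11 mm diameter, parallel to the shaft, 50 mm from its axis. Free end 23 mm towards the robot; radial arm 33 mm the other way (12 mm thick). At joint q it leans 0.70 - q rad from upright to the +y side of steel_axis: mark up = tail 40 degrees left of upright, seen from the robot. Turns with the shaft; its z axis points to the mark.
- steel_axis (a point): Fixed point on the steel shaft's axis, 85 mm above the bench, abreast of the tail's middle, which circles it at 50 mm. x: along the shaft, away from the robot (heading within 0.25 rad of ahead); y: level, across it, to the left; z: up. The shaft is 18 mm thick here. Near blue post: 51 mm towards the robot, top 19 mm above the axis. Stand 270 x 80 mm.
- brass_tail (a point): Middle of the tail of the other carrier, on the brass-coloured shaft with a white mark, in an identical stand beside it, about 25 cm to the left or right. Not to be turned.

How it is judged:
By the outcome, as a careful person would: the job done as asked, in the order asked, and still so for the second after the job is handed in, with the robot touching nothing.
It also fails if it takes over 29 s, if anything falls off the work surface, if the arm or the gripper's body presses on something with over 40 N, if the wrist force passes 120 N, or if a joint passes its speed limit or range.

## Working session

There is one attempt and no reset: what is moved stays moved. The work goes in short steps, Python scripts to look and compute and a tool call to move; the robot and the scene stay as the last step left them, time stands still between calls to the robot, and variables do not carry over. Pictures are saved under pics/ and viewed, at most 10 in all, crops included, and the job is handed in when it is done.

Besides the shell and the picture viewer there is one more tool, called as name(argument=value, ...), one argument or row to a line, values as JSON. servo_tool: Moves the arm, as the interface text tells. Its arguments: {"type":"object","properties":{"increments":{"type":"array","items":{"type":"array","items":{"type":"number"}}}},"required":["increments"]}

```bash
mkdir -p pics; ls; cat > h.py <<'E'
import numpy as np, cv2
from bench import robot, get_image, camera_info
def grab(n,tag):
    ci=camera_info(n); im,d=get_image(n); cv2.imwrite(f'pics/{tag}.png',im); np.savez(f'pics/{tag}.npz',im=im,d=d,**{k:np.array(ci[k]) for k in('mtx','dist','R','t')}); return ci,im,d
def load(tag):
    z=np.load(f'pics/{tag}.npz'); return z,z['im'],z['d']
def pts(ci,uv,z):
    uv=np.asarray(uv,float).reshape(-1,2); n=cv2.undistortPoints(uv[:,None],ci['mtx'],ci['dist'])[:,0]
    return (np.c_[n,np.ones(len(n))]*np.asarray(z).reshape(-1,1)-ci['t'])@ci['R']
E
python3 - <<'E'
from h import *
for n in('scene','side'):
    ci,im,d=grab(n,n+'0'); print(n,-np.array(ci['R']).T@ci['t'],ci['R'][2],(d>0).mean())
s=robot.read_state(); print({k:np.round(v,3) for k,v in s.items()})
a=[cv2.imread(f'pics/{n}0.png') for n in('scene','side')]
E
```

```text
pics
scene [ 0.23175382 -0.3095824   0.79267641] [ 0.32248007  0.56662783 -0.75824765] 0.995966796875
side [ 0.05302216 -0.50726774  0.4525482 ] [ 0.53867148  0.76208707 -0.35924412] 0.9959733072916667
{'t': np.float64(0.1), 'joint_pos': array([-1.292,  0.576,  0.025,  1.438, -0.015,  1.129, -0.057]), 'qvel': array([-0.001, -0.001, -0.   , -0.003, -0.001, -0.003,  0.001]), 'joint_torque': array([ 5.0000e-03, -7.6731e+01,  2.2580e+00, -2.8661e+01,  1.6000e-02,
        9.0000e-03,  0.0000e+00]), 'tool_pos': array([0.239, 0.631, 0.222]), 'tool_rot': array([-0.   ,  0.18 ,  0.984, -0.001]), 'wrist_force': array([-0.444,  0.421, -0.442]), 'torque': array([0.001, 0.047, 0.003]), 'gripper_force': np.float64(0.0), 'grip_width': np.float64(0.085)}
```

View pics/scene0.png

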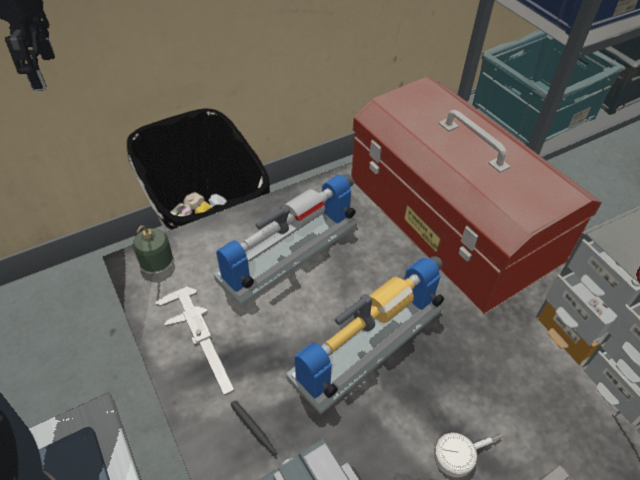

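View pics/side0.png

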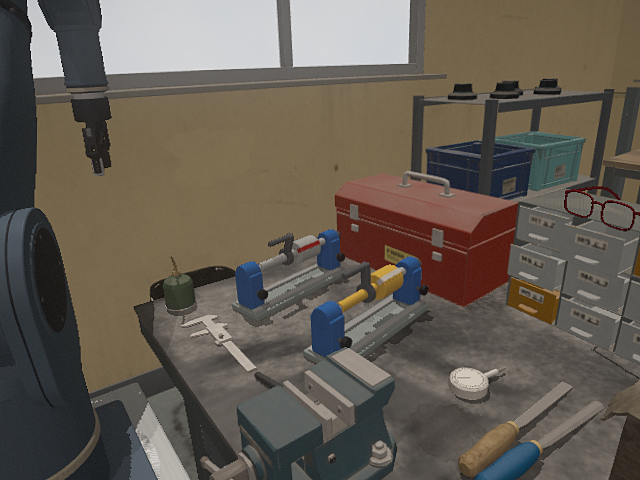

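The steel stand is the far/left one: blue posts at about (232,265) and (338,198) in the scene picture, the dark tail near (272,218), and the red mark near (312,203). The brass stand is nearer the camera. In the side picture the steel tail is near (280,242).

```bash
cat > m.py <<'E'
from h import *
def cloud(tag,roi):
    z,im,d=load(tag); x0,y0,x1,y1=roi
    v,u=np.mgrid[y0:y1,x0:x1]; k=d[y0:y1,x0:x1]>0; v,u=v[k],u[k]
    P=pts(z,np.c_[u,v],d[v,u]); hsv=cv2.cvtColor(im,cv2.COLOR_BGR2HSV)[v,u].astype(int)
    return P,hsv,np.c_[u,v]
E
python3 - <<'E'
from m import *
for tag,roi in(('scene0',(205,165,362,310)),('side0',(225,220,350,330))):
    P,h,uv=cloud(tag,roi); H,S,V=h.T
    blue=(H>100)&(H<125)&(S>140)&(V>60)&(P[:,2]>.03)
    B=P[blue]; _,lab,c=cv2.kmeans(B[:,:2].astype(np.float32),2,None,(3,50,1e-4),5,2)
    print(tag,'blue'); 
    for i in(0,1): b=B[lab[:,0]==i]; print(len(b),np.percentile(b,[2,50,98],axis=0).round(4).tolist())
    red=((H<8)|(H>172))&(S>130)&(P[:,2]>.07)&(P[:,2]<.13)
    print('red',red.sum(),P[red].mean(0).round(4) if red.any() else '')
    dark=(V<95)&(S<90)&(P[:,2]>.1)&(P[:,2]<.16)
    print('dark',dark.sum(),np.percentile(P[dark],[3,50,97],axis=0).round(4).tolist())
    a,b=roi[:2],roi[2:]; im=load(tag)[1].copy(); im[uv[dark][:,1],uv[dark][:,0]]=(0,255,0); im[uv[red][:,1],uv[red][:,0]]=(255,0,255)
    im=im[a[1]:b[1],a[0]:b[0]]; cv2.imwrite(f'pics/{tag}_m.png',cv2.resize(im,None,fx=4,fy=4))
a=cv2.imread('pics/scene0_m.png');b=cv2.imread('pics/side0_m.png');H=max(a.shape[0],b.shape[0])
f=lambda x:cv2.resize(cv2.copyMakeBorder(x,0,H-x.shape[0],0,0,0),None,fx=.7,fy=.7)
cv2.imwrite('pics/m0.png',np.hstack([f(a),f(b)])[:600,:800])
E
```

```text
scene0 blue
812 [[0.6014, 0.2686, 0.0322], [0.6137, 0.2792, 0.0823], [0.6363, 0.3038, 0.1054]]
1006 [[0.3769, 0.2185, 0.0323], [0.3908, 0.2294, 0.0854], [0.4124, 0.2535, 0.1054]]
red 135 [0.546  0.2574 0.0988]
dark 244 [[0.443, 0.0324, 0.1009], [0.4886, 0.2429, 0.1344], [0.5035, 0.2591, 0.1396]]
side0 blue
857 [[0.3766, 0.219, 0.0324], [0.4075, 0.2481, 0.0783], [0.6352, 0.3018, 0.1043]]
673 [[0.3994, -0.0063, 0.0649], [0.4102, 0.0069, 0.0895], [0.4347, 0.0326, 0.1044]]
red 231 [0.6409 0.3102 0.0898]
dark 298 [[0.4427, 0.0262, 0.1016], [0.484, 0.2438, 0.1326], [0.5014, 0.2672, 0.1406]]
```

View pics/m0.png

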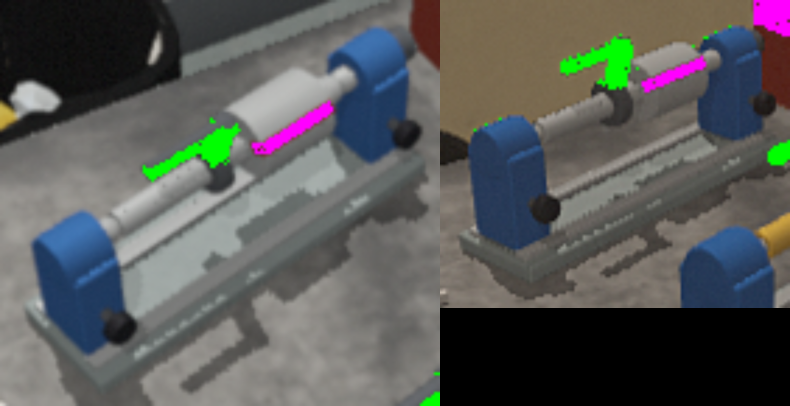

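The steel masks cover the right things: tail and arm in green, red mark on the camera-facing (-y) side in magenta. Next step is to fit the axis and the tail.

```bash
cat > fit.py <<'E'
from m import *
from scipy.optimize import least_squares
def run(tags=(('scene0',(205,165,362,310)),('side0',(235,222,340,320)))):
    C=[cloud(t,r) for t,r in tags]
    cam=np.concatenate([np.full(len(c[0]),i) for i,c in enumerate(C)])
    P=np.vstack([c[0] for c in C]); H,S,V=np.vstack([c[1] for c in C]).T
    a=np.arctan2(.0499,.2232); R=np.array([[np.cos(a),np.sin(a)],[-np.sin(a),np.cos(a)]])
    return P,H,S,V,cam,a,R
E
python3 - <<'E'
from fit import *
P,H,S,V,cam,a,R=run()
L=P.copy(); L[:,:2]=P[:,:2]@R.T   # local: x along the shaft
print('heading',a)
blue=(H>100)&(H<125)&(S>140)&(L[:,2]>.03)&(L[:,1]<.17)
for c in(0,1):
    b=L[blue&(cam==c)]; 
    for s in(b[:,0]<.52,b[:,0]>.52):
        print('post',c,np.percentile(b[s],[1,99],axis=0).round(4).tolist(), 'top',b[s][b[s][:,2]>.100].mean(0).round(4))
y0=L[blue][:,1].mean()
# shaft: light grey, 18 mm part and 48 mm part
g=(S<60)&(V>110)&(L[:,2]>.06)&(L[:,2]<.115)&(abs(L[:,1]-y0)<.03)
for x0,x1,r in((.455,.505,.009),(.56,.60,.024)):
  for c in(0,1):
    Q=L[g&(cam==c)&(L[:,0]>x0)&(L[:,0]<x1)]
    f=lambda p:np.hypot(Q[:,1]-p[0]-p[1]*(Q[:,0]-.5),Q[:,2]-p[2])-r
    o=least_squares(f,[y0,0,.085],loss='soft_l1',f_scale=.001); print('cyl',c,len(Q),o.x.round(4),np.abs(o.fun).mean().round(4))
for c in(0,1):
    D=L[(V<95)&(S<90)&(L[:,2]>.112)&(L[:,2]<.16)&(abs(L[:,1]-y0)<.06)&(L[:,0]>.4)&(L[:,0]<.56)&(cam==c)]
    hs=np.histogram(D[:,0],np.arange(.46,.57,.006)); print('tail',c,len(D),D.min(0),D.max(0))
    for i in range(len(hs[0])):
        k=(D[:,0]>=hs[1][i])&(D[:,0]<hs[1][i+1])
        if k.any(): print(hs[1][i].round(3),k.sum(),D[k].min(0).round(4)[1:],D[k].max(0).round(4)[1:],D[k].mean(0).round(4))
E
```

```text
heading 0.21994941562845077
post 0 [[0.4216, 0.1274, 0.0308], [0.4537, 0.1653, 0.1057]] top [0.4375 0.1492 0.103 ]
post 0 [[0.6508, 0.1278, 0.0309], [0.684, 0.1649, 0.1062]] top [0.6669 0.1499 0.1032]
post 1 [[0.3953, -0.094, 0.0324], [0.4529, 0.1684, 0.1048]] top [ 4.180e-01 -3.000e-04  1.027e-01]
post 1 [[0.6511, 0.1273, 0.0309], [0.6833, 0.1676, 0.1053]] top [0.6643 0.1453 0.1027]
cyl 0 0 [0.112 0.    0.085] nan
cyl 1 0 [0.112 0.    0.085] nan
cyl 0 111 [0.1149 0.0214 0.1144] 0.0021
cyl 1 53 [ 0.1525 -0.023   0.0847] 0.0008
tail 0 182 [0.48261273 0.12833363 0.11223284] [0.54527209 0.14380587 0.13962782]
0.478 10 [0.131  0.1316] [0.1383 0.1387] [0.4834 0.1347 0.1353]
0.484 16 [0.1306 0.1333] [0.1372 0.1393] [0.4869 0.133  0.1361]
0.49 13 [0.1306 0.1329] [0.1339 0.1383] [0.4932 0.1324 0.1352]
0.496 14 [0.13   0.1334] [0.1344 0.1396] [0.4987 0.1317 0.1363]
0.502 13 [0.1301 0.1344] [0.1351 0.1393] [0.5051 0.1324 0.1363]
0.508 13 [0.1301 0.1317] [0.136  0.1383] [0.5111 0.1322 0.1348]
0.514 11 [0.1302 0.132 ] [0.1355 0.1396] [0.5165 0.132  0.1353]
0.52 13 [0.1303 0.1322] [0.1333 0.1375]
[... 508 characters left out ...]
5] [0.1379 0.1385] [0.493  0.1321 0.1343]
0.496 11 [0.1306 0.13  ] [0.1382 0.138 ] [0.4991 0.1327 0.1346]
0.502 11 [0.1302 0.1291] [0.1345 0.1378] [0.5054 0.1323 0.1345]
0.508 11 [0.1289 0.1298] [0.1384 0.1381] [0.5107 0.1325 0.135 ]
0.514 11 [0.1305 0.129 ] [0.1359 0.1381] [0.5174 0.1326 0.1343]
0.52 12 [0.1298 0.1293] [0.135  0.1379] [0.523  0.1321 0.1342]
0.526 11 [0.1295 0.131 ] [0.141  0.1397] [0.5285 0.1328 0.1353]
0.532 55 [0.1284 0.1124] [0.1482 0.1392] [0.5345 0.1364 0.1247]
0.538 24 [0.1289 0.1137] [0.1354 0.138 ] [0.5404 0.1318 0.1277]
0.544 3 [0.1329 0.1232] [0.1427 0.1386] [0.545  0.1363 0.1298]<stdin>:17: RuntimeWarning: Mean of empty slice.
  ret = ret.dtype.type(ret / rcount)
```

```bash
python3 - <<'E'
from fit import *
P,H,S,V,cam,a,R=run()
L=P.copy(); L[:,:2]=P[:,:2]@R.T
for lo,hi,r in((.460,.52,.009),(.575,.61,.024)):
  for c in(0,1,2):
    Q=L[((cam==c)|(c==2))&(S<70)&(V>90)&(L[:,2]>.075)&(L[:,2]<.115)&(abs(L[:,1]-.147)<.03)&(L[:,0]>lo)&(L[:,0]<hi)]
    f=lambda p:np.hypot(Q[:,1]-p[0],Q[:,2]-p[1])-r
    o=least_squares(f,[.147,.085],loss='soft_l1',f_scale=.001); print('cyl',lo,c,len(Q),o.x.round(4),np.abs(o.fun).mean().round(4))
for c in(0,1,2):
    Q=L[((cam==c)|(c==2))&(V<95)&(S<90)&(L[:,2]>.12)&(L[:,2]<.16)&(abs(L[:,1]-.14)<.04)&(L[:,0]>.485)&(L[:,0]<.527)]
    f=lambda p:np.hypot(Q[:,1]-p[0],Q[:,2]-p[1])-.0055
    o=least_squares(f,[.1355,.134],loss='soft_l1',f_scale=.001); print('tail',c,len(Q),o.x.round(4),np.abs(o.fun).mean().round(4))
    M=L[((cam==c)|(c==2))&((H<8)|(H>172))&(S>130)&(L[:,2]>.07)&(L[:,2]<.13)&(L[:,0]<.64)&(L[:,0]>.5)]
    print('red',len(M),M.mean(0).round(4))
# post silhouette-free: top centre from z>0.09 range
    B=L[((cam==c)|(c==2))&(H>100)&(H<125)&(S>140)&(L[:,2]>.1035)&(L[:,1]>.1)]; print('posttop',len(B),np.percentile(B[:,1],[2,50,98]).round(4))
E
```

```text
cyl 0.46 0 365 [0.1525 0.0853] 0.001
cyl 0.46 1 174 [0.1524 0.0856] 0.001
cyl 0.46 2 539 [0.1525 0.0854] 0.001
cyl 0.575 0 397 [0.1525 0.0854] 0.001
cyl 0.575 1 179 [0.1522 0.0857] 0.0008
cyl 0.575 2 576 [0.1524 0.0855] 0.0009
tail 0 91 [0.1367 0.1332] 0.001
red 135 [0.589  0.1321 0.0988]
posttop 188 [0.1419 0.1508 0.1585]
tail 1 81 [0.1365 0.1331] 0.0008
red 92 [0.5863 0.132  0.0973]
posttop 41 [0.1427 0.1475 0.1524]
tail 2 172 [0.1366 0.1331] 0.0009
red 227 [0.5879 0.132  0.0982]
posttop 229 [0.1422 0.1502 0.1583]
```

Both views agree. The axis is at local y 0.1525, z 0.0855, and the tail is at radius 50 mm, leaning 0.32 rad to the right, so q ≈ 1.02. The red mark gives the same angle. I'll grip radially and follow the arc.

```bash
cat > plan.py <<'E'
import sys
from h import *
from scipy.linalg import logm,expm
from scipy.spatial.transform import Rotation as Ro
A=0.21995; LX=np.array([np.cos(A),np.sin(A),0]); LY=np.array([-np.sin(A),np.cos(A),0]); Z=np.array([0,0,1.])
AX=LX*.5055+LY*.1525+Z*.0855
def pose(th,rad,dx=0):
    r=np.sin(th)*LY+np.cos(th)*Z; t=np.cos(th)*LY-np.sin(th)*Z
    T=np.eye(4); T[:3,:3]=np.c_[-LX,t,-r]; T[:3,3]=AX+rad*r+dx*LX; return T
def cur(s=None):
    s=s or robot.read_state(); q=s['tool_rot']; T=np.eye(4); T[:3,:3]=Ro.from_quat([*q[1:],q[0]]).as_matrix(); T[:3,3]=s['tool_pos']; return T
def plan(T1,n):
    I=np.real(expm(logm(np.linalg.inv(cur())@T1)/n)); return np.r_[I[:3,3]*1e3,np.degrees(Ro.from_matrix(I[:3,:3]).as_rotvec())].round(2)
if __name__=='__main__':
    th,rad,n=map(float,sys.argv[1:4]); print(plan(pose(th,rad),int(n)).tolist()); T=cur(); d=T[:3,3]-AX
    print('now: x',(d@LX).round(4),'rad',np.hypot(d@LY,d[2]).round(4),'th',np.arctan2(d@LY,d[2]).round(4),'toolth',np.arctan2(-T[:3,2]@LY,-T[2,2]).round(4),robot.read_state()['wrist_force'].round(1))
E
python3 plan.py -0.322 0.15 16
```

```text
[-16.94, -24.81, -4.36, -1.13, 0.33, -2.07]
now: x -0.1343 rad 0.433 th 1.249 toolth 0.0013 [-0.4  0.4 -0.4]
```

servo_tool(
  increments=[
    [-16.9, -24.8, -4.4, -1.13, 0.33, -2.07, 0],
    [-16.9, -24.8, -4.4, -1.13, 0.33, -2.07, 0],
    [-16.9, -24.8, -4.4, -1.13, 0.33, -2.07, 0],
    [-16.9, -24.8, -4.4, -1.13, 0.33, -2.07, 0],
    [-16.9, -24.8, -4.4, -1.13, 0.33, -2.07, 0],
    [-16.9, -24.8, -4.4, -1.13, 0.33, -2.07, 0],
    [-16.9, -24.8, -4.4, -1.13, 0.33, -2.07, 0],
    [-16.9, -24.8, -4.4, -1.13, 0.33, -2.07, 0],
  ],
)

```text
t: 0.9
tool_pos: [0.3244, 0.4043, 0.2424]
tool_rot: [-0.008, 0.036, 0.996, 0.082]
wrist_force: [1.1, -0.1, -0.8]
grip_width: 0.0852
gripper_force: 0.0
```

servo_tool(
  increments=[
    [-16.9, -24.8, -4.4, -1.13, 0.33, -2.07, 0],
    [-16.9, -24.8, -4.4, -1.13, 0.33, -2.07, 0],
    [-16.9, -24.8, -4.4, -1.13, 0.33, -2.07, 0],
    [-16.9, -24.8, -4.4, -1.13, 0.33, -2.07, 0],
    [-16.9, -24.8, -4.4, -1.13, 0.33, -2.07, 0],
    [-16.9, -24.8, -4.4, -1.13, 0.33, -2.07, 0],
    [-16.9, -24.8, -4.4, -1.13, 0.33, -2.07, 0],
    [-16.9, -24.8, -4.4, -1.13, 0.33, -2.07, 0],
    [0, 0, 0, 0, 0, 0, 0],
    [0, 0, 0, 0, 0, 0, 0],
  ],
)

```text
t: 1.9
tool_pos: [0.4701, 0.2125, 0.2281]
tool_rot: [-0.017, -0.107, 0.981, 0.16]
wrist_force: [-1.0, 0.8, 0.0]
grip_width: 0.0857
gripper_force: 0.0
```

```bash
python3 plan.py -0.322 0.056 8; python3 -c "
from h import *
print(robot.read_state()['joint_pos'].round(2)); grab('wrist','w1')"
```

```text
[-0.04, -0.0, 11.79, 0.01, 0.01, -0.01]
now: x -0.0004 rad 0.1503 th -0.3226 toolth -0.324 [-1.   0.8  0. ]
[-0.22  0.34 -0.1   1.9  -0.37  0.91  1.71]
```

View pics/w1.png

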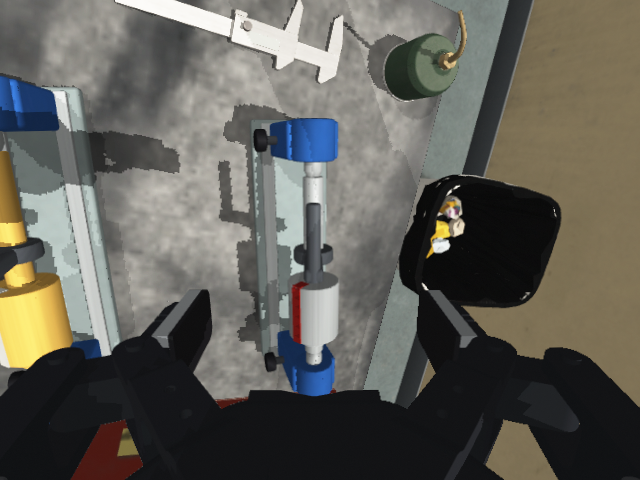

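The wrist view shows the tail (313,230) directly above the shaft along the tool axis, centred between the open fingers. The brass stand is clear to the left at x < 100. Descending now.

servo_tool(
  increments=[
    [0, 0, 15, 0, 0, 0, 0],
    [0, 0, 15, 0, 0, 0, 0],
    [0, 0, 15, 0, 0, 0, 0],
    [0, 0, 15, 0, 0, 0, 0],
    [0, 0, 15, 0, 0, 0, 0],
    [0, 0, 10, 0, 0, 0, 0],
    [0, 0, 9, 0, 0, 0, 0],
    [0, 0, 0, 0, 0, 0, 0.3],
    [0, 0, 0, 0, 0, 0, 0.5],
    [0, 0, 0, 0, 0, 0, 0.5],
  ],
)

```text
t: 2.95
tool_pos: [0.464, 0.2425, 0.1401]
tool_rot: [-0.016, -0.108, 0.981, 0.161]
wrist_force: [-0.7, -0.6, 0.2]
grip_width: 0.044
gripper_force: 0.0
```

```bash
python3 plan.py -0.322 0.056 1
```

```text
[0.19, -1.08, 1.2, 0.12, 0.18, 0.05]
now: x 0.0002 rad 0.0572 th -0.3032 toolth -0.3241 [-0.7 -0.6  0.2]
```

servo_tool(
  increments=[
    [0.2, -1.0, 1.2, 0.1, 0.2, 0, 0.6],
    [0, 0, 0, 0, 0, 0, 0.8],
    [0, 0, 0, 0, 0, 0, 1],
    [0, 0, 0, 0, 0, 0, 1],
    [0, 0, 0, 0, 0, 0, 1],
    [0, 0, 0, 0, 0, 0, 1],
    [0, 0, 0, 0, 0, 0, 1],
  ],
)

```text
t: 3.65
tool_pos: [0.4635, 0.2419, 0.1381]
tool_rot: [-0.018, -0.109, 0.981, 0.159]
wrist_force: [0.5, 0.0, -0.2]
grip_width: -0.0002
gripper_force: 0.0
```

```bash
python3 plan.py 0.70 0.056 16; python3 - <<'E'
from plan import *
T=pose(-.322,.056);U=pose(-.322+1.022/16,.056); I=np.linalg.inv(T)@U; print((I[:3,3]*1e3).round(3),np.degrees(1.022/16))
E
```

```text
[-0.02, 3.56, 0.08, 3.66, -0.0, 0.01]
now: x -0.0004 rad 0.0555 th -0.3218 toolth -0.3223 [ 0.5  0.  -0.2]
[0.    3.575 0.114] 3.6597679163981334
```

The gripper shut fully (width 0), so it missed the tail. I'll look before doing anything else.

```bash
python3 - <<'E'
from h import *
_,a,_=grab('side','s2'); _,b,_=grab('scene','c2'); _,w,_=grab('wrist','w2')
a=cv2.resize(a[190:340,190:370],None,fx=2.2,fy=2.2); b=cv2.resize(b[140:320,190:370],(400,400)); a=cv2.resize(a,(400,333))
o=np.zeros((600,800,3),np.uint8); o[:333,:400]=a; o[:400,400:]=b; o[333:573,:320]=cv2.resize(w,(320,240)); cv2.imwrite('pics/v2.png',o)
E
```

```text
(no output)
```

View pics/v2.png

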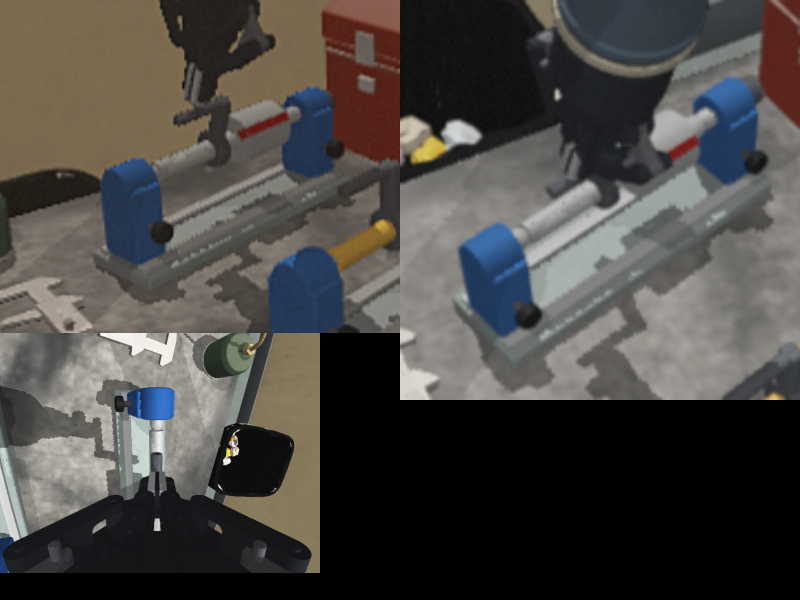

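Composite view: in the side crop (top left) the fingers end at the tail bar near (200,103), and the tail looks to be in its old place. I'll measure where the tail and the tips actually are.

```bash
python3 - <<'E'
from plan import *
from m import *
for tag,roi in(('side0',(262,225,315,290)),('s2',(262,225,315,275)),('c2',(240,190,300,250))):
    P,h,uv=cloud(tag,roi); d=P-AX; l=np.c_[d@LX,d@LY,d[:,2]]
    k=(h[:,2]<110)&(h[:,1]<100)&(abs(l[:,0])<.05)&(abs(l[:,1])<.05)&(l[:,2]>.02)
    l=l[k]; print(tag,len(l))
    for x in np.arange(-.026,.04,.006):
        q=l[(l[:,0]>=x)&(l[:,0]<x+.006)]
        if len(q): print(round(x,3),len(q),'y',q[:,1].min().round(4),q[:,1].max().round(4),'z',q[:,2].min().round(4),q[:,2].max().round(4))
z,im,d=load('s2'); a=im[225:262,262:305]; cv2.imwrite('pics/v3.png',cv2.resize(a,None,fx=14,fy=14,interpolation=0))
E
```

```text
side0 228
-0.026 16 y -0.0235 -0.0123 z 0.0433 0.0522
-0.02 15 y -0.0228 -0.0146 z 0.044 0.0534
-0.014 11 y -0.0239 -0.0155 z 0.0445 0.053
-0.008 13 y -0.0223 -0.0143 z 0.0452 0.0532
-0.002 14 y -0.0236 -0.0157 z 0.0436 0.0529
0.004 12 y -0.0224 -0.0141 z 0.0443 0.0536
0.01 15 y -0.0227 -0.0161 z 0.0435 0.0534
0.016 11 y -0.023 -0.0175 z 0.0438 0.0528
0.022 27 y -0.0223 -0.0109 z 0.0225 0.0542
0.028 68 y -0.0241 -0.0019 z 0.0202 0.0549
0.034 26 y -0.0238 -0.0098 z 0.0208 0.0541
s2 387
-0.026 14 y -0.0212 -0.0128 z 0.0447 0.0529
-0.02 15 y -0.0229 -0.0136 z 0.0429 0.0534
-0.014 71 y -0.0353 -0.0142 z 0.0429 0.0865
-0.008 81 y -0.0431 -0.011 z 0.0444 0.087
-0.002 33 y -0.0425 -0.0157 z 0.045 0.084
0.004 24 y -0.0428 -0.0169 z 0.0462 0.0843
0.01 14 y -0.0228 -0.016 z 0.0444 0.0533
0.016 14 y -0.0226 -0.0141 z 0.0432 0.0528
0.022 23 y -0.0214 -0.005 z 0.0216 0.0528
0.028 71 y -0.0258 -0.0032 z 0.0202 0.0538
0.034 26 y -0.0235 -0.011 z 0.0202 0.0536
c2 457
-0.026 18 y -0.0219 -0.0125 z 0.0439 0.0541
-0.02 81 y -0.0498 -0.0111 z 0.0463 0.1445
-0.014 234 y -0.0497 -0.0064 z 0.0461 0.1431
-0.008 96 y -0.0498 -0.0114 z 0.0456 0.1245
-0.002 16 y -0.0494 -0.0195 z 0.0444 0.1121
0.004 1 y -0.0213 -0.0213 z 0.0463 0.0463
0.01 2 y -0.0205 -0.0203 z 0.0451 0.0459
0.022 4 y -0.0129 -0.0039 z 0.0204 0.0222
0.028 5 y -0.0155 -0.0102 z 0.02 0.0231
```

View pics/v3.png

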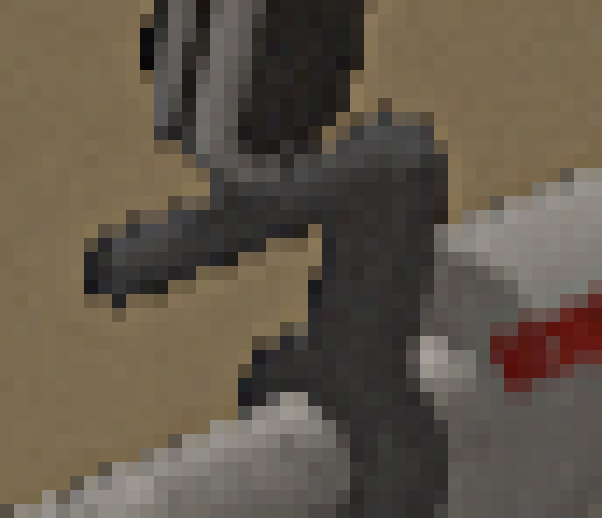

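```bash
python3 - <<'E'
from plan import *
from m import *
T=cur(); print(T.round(3).tolist(), robot.read_state()['grip_width'])
for tag,roi in(('s2',(255,200,315,262)),('c2',(240,170,300,250))):
    P,h,uv=cloud(tag,roi); q=(P-T[:3,3])@T[:3,:3]
    k=(abs(q[:,0])<.035)&(abs(q[:,1])<.05)&(q[:,2]>-.06)&(q[:,2]<.035); q=q[k]; print(tag,len(q))
    for x in np.arange(-.05,.03,.005):
        s=q[(q[:,2]>=x)&(q[:,2]<x+.005)]
        if len(s): print('toolz',round(x,3),len(s),'x',np.percentile(s[:,0],[2,98]).round(4),'y',np.percentile(s[:,1],[2,98]).round(4))
E
```

```text
[[-0.976, -0.208, -0.07, 0.464], [-0.219, 0.925, 0.309, 0.242], [0.001, 0.317, -0.948, 0.138], [0.0, 0.0, 0.0, 1.0]] -0.00037557934811635195
s2 544
toolz -0.05 24 x [0.0036 0.0117] y [-0.0161  0.0092]
toolz -0.045 26 x [0.0013 0.0113] y [-0.0135  0.0087]
toolz -0.04 36 x [-0.006   0.0111] y [-0.0142  0.013 ]
toolz -0.035 34 x [-0.0069  0.011 ] y [-0.0141  0.0134]
toolz -0.03 33 x [-0.0066  0.0105] y [-0.0143  0.0131]
toolz -0.025 38 x [-0.0063  0.0115] y [-0.0136  0.0137]
toolz -0.02 26 x [-0.0037  0.0111] y [-0.0128  0.0122]
toolz -0.015 13 x [0.0045 0.0112] y [-0.0072  0.005 ]
toolz -0.01 5 x [-0.0073  0.0034] y [-0.0064 -0.0045]
toolz -0.005 28 x [-0.0335  0.0208] y [-0.0072  0.0026]
toolz -0.0 94 x [-0.0318  0.0213] y [-0.0082  0.0039]
toolz 0.005 25 x [-0.0333  0.022 ] y [-0.0081  0.0015]
toolz 0.01 12 x [-0.0347 -0.028 ] y [-0.0082 -0.0009]
toolz 0.015 12 x [-0.0336 -0.0276] y [-0.008   0.0034]
toolz 0.02 14 x [-0.0349 -0.0278] y [-0.0088  0.0042]
toolz 0.025 15 x [-0.0321 -0.0276] y [-0.0085  0.0047]
c2 365
toolz -0.05 24 x [0.0065 0.0123] y [-0.0135  0.0104]
toolz -0.045 12 x [0.0052 0.0118] y [-0.0127  0.0039]
toolz -0.04 23 x [0.0039 0.0111] y [-0.0139  0.0105]
toolz -0.035 31 x [0.0012 0.0118] y [-0.0129  0.0126]
toolz -0.03 24 x [0.0031 0.011 ] y [-0.013   0.0138]
toolz -0.025 26 x [-0.0024  0.0112] y [-0.0135  0.0122]
toolz -0.02 25 x [-0.0016  0.0118] y [-0.0114  0.0119]
toolz -0.015 8 x [0.0054 0.011 ] y [-0.0061  0.0066]
toolz -0.01 1 x [0.0033 0.0033] y [-0.0047 -0.0047]
toolz -0.005 14 x [0.0075 0.022 ] y [-0.0051  0.0018]
toolz -0.0 68 x [-0.0031  0.0223] y [-0.0057  0.005 ]
toolz 0.005 11 x [-0.0142  0.0218] y [-0.0052  0.0016]
toolz 0.025 2 x [-0.0308 -0.029 ] y [-0.0072 -0.0066]
```

```bash
python3 - <<'E'
from plan import *
from m import *
import cv2
P0=np.array([.239,.631,.222])
for tag,roi in(('side0',(70,110,120,185)),('scene0',(0,0,60,100))):
    P,h,uv=cloud(tag,roi); k=np.linalg.norm(P-P0,axis=1)<.12; q=P[k]; print(tag,len(q),'lowest',np.percentile(q[:,2],[0,1,5,20]).round(4), q[q[:,2]<q[:,2].min()+.006].mean(0).round(3))
s=robot.read_state(); print({k:np.round(v,4).tolist() for k,v in s.items()})
ci=camera_info('wrist'); C=-np.array(ci['R']).T@ci['t']; T=cur(); print('cam in tool',((C-T[:3,3])@T[:3,:3]).round(4),(T[:3,:3].T@np.array(ci['R']).T).round(3).tolist())
# wrist depth check: where does wrist camera put tail & near post
z,im,d=load('w1')
for n,u,v in(('tail',314,225),('post',315,128)): print(n,((pts(z,[[u,v]],d[v,u])-AX)@np.c_[LX,LY,Z]).round(4))
E
```

```text
side0 831 lowest [0.2442 0.245  0.2498 0.2643] [0.236 0.616 0.247]
scene0 1629 lowest [0.2428 0.2456 0.2515 0.2671] [0.24  0.634 0.246]
{'t': 3.8, 'joint_pos': [-0.2508, 0.4579, -0.1382, 2.0054, -0.4192, 0.6766, 1.7463], 'qvel': [0.0004, 0.0011, 0.0012, -0.0, -0.0002, 0.0013, -0.0001], 'joint_torque': [0.0017, -59.0608, -1.1282, -20.2119, -1.1669, 0.3412, -0.0], 'tool_pos': [0.4635, 0.2419, 0.1381], 'tool_rot': [-0.0182, -0.1088, 0.981, 0.1595], 'wrist_force': [-0.5537, 1.0689, 0.9746], 'torque': [-0.2933, -0.0547, -0.018], 'gripper_force': 0.0, 'grip_width': -0.0004}
cam in tool [ 0.0668  0.0008 -0.1506] [[0.0, -0.963, -0.27], [1.0, -0.0, 0.001], [-0.001, -0.27, 0.963]]
tail [[-0.0053 -0.0158  0.0513]]
post [[-0.0742 -0.0036  0.0179]]
```

All the cameras agree that the real fingertips are about 37 mm behind where the state's TCP plus 25 mm would put them: shut tips at tool z ≈ -12 mm, open tips at the start at 0.245. Sideways there is no offset. I'll trust the images, open up and go about 35 mm deeper. The tail has not moved.

servo_tool(
  increments=[
    [0, 0, -8, 0, 0, 0, 0.3],
    [0, 0, 0, 0, 0, 0, 0.3],
    [0, 0, 0, 0, 0, 0, 0.3],
    [0, 0, 0, 0, 0, 0, 0.3],
    [0, 0, 12, 0, 0, 0, 0.3],
    [0, 0, 12, 0, 0, 0, 0.3],
    [0, 0, 10, 0, 0, 0, 0.3],
    [0, 0, 8, 0, 0, 0, 0.3],
    [0, 0, 0, 0, 0, 0, 0.3],
  ],
)

```text
t: 4.7
tool_pos: [0.4602, 0.2527, 0.1044]
tool_rot: [-0.019, -0.109, 0.981, 0.159]
wrist_force: [-0.9, -0.4, -0.0]
grip_width: 0.0602
gripper_force: 0.0
```

```bash
python3 plan.py -0.322 0.021 1; python3 - <<'E'
from h import *
_,a,_=grab('side','s3'); _,w,_=grab('wrist','w3')
o=np.zeros((400,800,3),np.uint8); o[:400,:400]=cv2.resize(a[200:300,240:340],(400,400)); o[:400,400:]=cv2.resize(w[80:480,120:520],(400,400)); cv2.imwrite('pics/v4.png',o)
E
```

```text
[-1.28, 0.02, -1.08, 0.02, -0.22, 0.04]
now: x -0.0013 rad 0.0199 th -0.3231 toolth -0.3223 [-0.9 -0.4 -0. ]
```

View pics/v4.png

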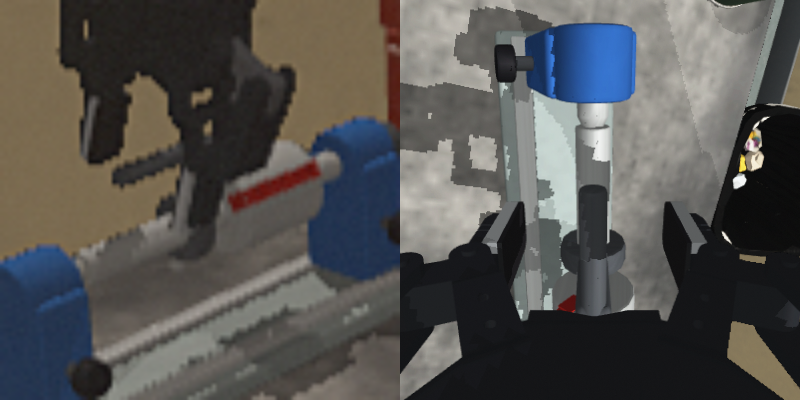

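The two fingers now straddle the tail: in the side crop they sit at (95,130) and (195,210) with the bar between them, and in the wrist crop the tail (593,240) lies centred between the pads. Closing.

servo_tool(
  increments=[
    [0, 0, 0, 0, 0, 0, 0.6],
    [0, 0, 0, 0, 0, 0, 0.8],
    [0, 0, 0, 0, 0, 0, 1],
    [0, 0, 0, 0, 0, 0, 1],
    [0, 0, 0, 0, 0, 0, 1],
    [0, 0, 0, 0, 0, 0, 1],
  ],
)

```text
t: 5.4
tool_pos: [0.4614, 0.2523, 0.1063]
tool_rot: [-0.018, -0.109, 0.981, 0.159]
wrist_force: [-1.1, -2.2, 5.6]
grip_width: 0.0089
gripper_force: 58.5
```

```bash
python3 plan.py 0.70 0.020 20; python3 - <<'E'
from plan import *
I=np.linalg.inv(pose(0,.02))@pose(1.022/16,.02); print((I[:3,3]*1e3).round(3)); print(robot.read_state()['joint_pos'].round(2),robot.read_state()['gripper_force'])
E
```

```text
[-0.01, 1.07, 0.11, 2.93, -0.0, 0.0]
now: x -0.0002 rad 0.0219 th -0.3219 toolth -0.3224 [-1.1 -2.2  5.6]
[0.    1.277 0.041]
[-0.26  0.51 -0.16  2.04 -0.44  0.59  1.76] 58.460277915000916
```

Gripped: 58 N, width 9 mm. Turning along the arc, the first half now.

servo_tool(
  increments=[
    [0, 1.12, 0.03, 2.93, 0, 0, 1],
    [0, 1.12, 0.03, 2.93, 0, 0, 1],
    [0, 1.12, 0.03, 2.93, 0, 0, 1],
    [0, 1.12, 0.03, 2.93, 0, 0, 1],
    [0, 1.12, 0.03, 2.93, 0, 0, 1],
    [0, 1.12, 0.03, 2.93, 0, 0, 1],
  ],
)

```text
t: 6.0
tool_pos: [0.46, 0.2584, 0.1072]
tool_rot: [-0.001, -0.11, 0.994, 0.006]
wrist_force: [0.3, -1.8, -4.7]
grip_width: 0.0094
gripper_force: 58.6
```

```bash
python3 plan.py 0.70 0.0219 14; python3 -c "
from h import *
s=robot.read_state(); print(s['joint_pos'].round(2),s['grip_width'],s['gripper_force'])"
```

```text
[-0.02, 1.14, 0.01, 2.92, -0.0, 0.0]
now: x -0.0002 rad 0.0218 th -0.0321 toolth -0.0129 [ 0.3 -1.8 -4.7]
[-0.69  0.5   0.15  1.97 -0.13  0.67  1.33] 0.009378327021644251 58.57321500778198
```

servo_tool(
  increments=[
    [0, 1.14, 0.02, 2.93, 0, 0, 1],
    [0, 1.14, 0.02, 2.93, 0, 0, 1],
    [0, 1.14, 0.02, 2.93, 0, 0, 1],
    [0, 1.14, 0.02, 2.93, 0, 0, 1],
    [0, 1.14, 0.02, 2.93, 0, 0, 1],
    [0, 1.14, 0.02, 2.93, 0, 0, 1],
    [0, 1.14, 0.02, 2.93, 0, 0, 1],
  ],
)

```text
t: 6.7
tool_pos: [0.4582, 0.2661, 0.1059]
tool_rot: [0.019, -0.109, 0.979, -0.171]
wrist_force: [3.0, -3.5, -5.7]
grip_width: 0.009
gripper_force: 58.3
```

```bash
python3 plan.py 0.70 0.0219 7; python3 -c "
from h import *
s=robot.read_state(); print(s['joint_pos'].round(2),s['grip_width'],s['gripper_force'])"
```

```text
[-0.04, 1.12, -0.02, 2.9, 0.0, 0.01]
now: x -0.0003 rad 0.0216 th 0.3413 toolth 0.3453 [ 3.  -3.5 -5.7]
[-1.05  0.63  0.37  1.86  0.11  0.86  0.99] 0.00902524283926716 58.32614600658417
```

servo_tool(
  increments=[
    [0, 1.12, 0, 2.9, 0, 0, 1],
    [0, 1.12, 0, 2.9, 0, 0, 1],
    [0, 1.12, 0, 2.9, 0, 0, 1],
    [0, 1.12, 0, 2.9, 0, 0, 1],
    [0, 1.12, 0, 2.9, 0, 0, 1],
    [0, 1.12, 0, 2.9, 0, 0, 1],
    [0, 1.12, 0, 2.9, 0, 0, 1],
    [0, 0, 0, 0, 0, 0, 1],
    [0, 0, 0, 0, 0, 0, 1],
  ],
)

```text
t: 7.6
tool_pos: [0.4566, 0.2734, 0.1012]
tool_rot: [0.037, -0.104, 0.934, -0.34]
wrist_force: [4.2, -2.4, -6.7]
grip_width: 0.0087
gripper_force: 59.1
```

```bash
cat > q.py <<'E'
import sys
from plan import *
from m import *
tg=sys.argv[1]
for n,roi in(('side',(235,222,340,320)),('scene',(205,165,362,310))):
    grab(n,n+tg); P,h,uv=cloud(n+tg,roi); d=P-AX; l=np.c_[d@LX,d@LY,d[:,2]]; H,S,V=h.T
    near=(np.hypot(l[:,1],l[:,2])<.032)&(l[:,0]>.03)&(l[:,0]<.13)&(l[:,2]>-.01)
    r=l[near&((H<8)|(H>172))&(S>130)]
    if len(r): a=np.arctan2(-r[:,1],r[:,2]); print(n,'red',len(r),'mean deg',np.degrees(a.mean()).round(2),'range',np.degrees(np.percentile(a,[3,97])).round(1),'r',np.hypot(r[:,1],r[:,2]).mean().round(4))
    k=(V<95)&(S<90)&(l[:,0]>-.02)&(l[:,0]<.02)&(abs(np.hypot(l[:,1],l[:,2])-.05)<.009); Q=l[k]
    if len(Q)>20:
        f=lambda p:np.hypot(Q[:,1]-p[0],Q[:,2]-p[1])-.0055
        o=least_squares(f,Q[:,1:].mean(0)+[.003,-.003],loss='soft_l1',f_scale=.001).x; print(n,'tail',len(Q),o.round(4),'lean',np.arctan2(*o).round(4))
E
sed -i '1a from scipy.optimize import least_squares' q.py
python3 plan.py 0.70 0.0219 1;python3 q.py a
```

```text
[-0.28, -1.07, -0.43, 0.16, 0.02, 0.13]
now: x -0.0003 rad 0.0215 th 0.7497 toolth 0.6973 [ 4.2 -2.4 -6.7]
side red 57 mean deg 2.84 range [-9.3 14.2] r 0.023
side tail 118 [0.0229 0.0435] lean 0.4838
scene red 114 mean deg -1.11 range [-11.1   8.8] r 0.0244
scene tail 179 [0.0227 0.0442] lean 0.4741
```

The red mark is about 1° past top (scene: -11.1..8.8° band). The arm pose agrees with that, since the TCP sits 1 mm past the radial line. I'll correct by 1 mm, then release and retreat along the tool axis.

servo_tool(
  increments=[
    [0, -1.0, 0, 0, 0, 0, 1],
    [0, 0, 0, 0, 0, 0, 1],
    [0, 0, 0, 0, 0, 0, 1],
  ],
)

```text
t: 8.0
tool_pos: [0.4568, 0.2723, 0.1022]
tool_rot: [0.037, -0.104, 0.934, -0.339]
wrist_force: [4.4, -3.3, -10.4]
grip_width: 0.0088
gripper_force: 58.8
```

```bash
python3 plan.py 0.70 0.0219 1;python3 q.py b
```

```text
[-0.32, 0.38, -0.38, 0.27, -0.01, 0.06]
now: x -0.0003 rad 0.0215 th 0.6826 toolth 0.6954 [  4.4  -3.3 -10.4]
side red 60 mean deg 4.92 range [-7.  15.1] r 0.0232
side tail 118 [0.0214 0.0441] lean 0.4511
scene red 118 mean deg 0.77 range [-9.2 10.7] r 0.0245
scene tail 172 [0.0215 0.0446] lean 0.4489
```

servo_tool(
  increments=[
    [0, 0.3, 0, 0, 0, 0, 1],
    [0, 0, 0, 0, 0, 0, 0.8],
    [0, 0, 0, 0, 0, 0, 0.6],
    [0, 0, 0, 0, 0, 0, 0.4],
    [0, 0, 0, 0, 0, 0, 0.4],
    [0, 0, 0, 0, 0, 0, 0.4],
  ],
)

```text
t: 8.7
tool_pos: [0.4565, 0.2728, 0.1026]
tool_rot: [0.037, -0.104, 0.934, -0.339]
wrist_force: [0.0, -0.6, -0.6]
grip_width: 0.0512
gripper_force: 0.0
```

servo_tool(
  increments=[
    [0, 0, -10, 0, 0, 0, 0.4],
    [0, 0, -20, 0, 0, 0, 0.4],
    [0, 0, -20, 0, 0, 0, 0.4],
    [0, 0, -20, 0, 0, 0, 0.4],
    [0, 0, -20, 0, 0, 0, 0.4],
    [0, 0, -20, 0, 0, 0, 0.4],
    [0, 0, -10, 0, 0, 0, 0.4],
    [0, 0, 0, 0, 0, 0, 0.4],
  ],
)

```text
t: 9.5
tool_pos: [0.4398, 0.3492, 0.1953]
tool_rot: [0.038, -0.104, 0.934, -0.338]
wrist_force: [-0.2, -0.8, 0.2]
grip_width: 0.051
gripper_force: 0.0
```

```bash
python3 q.py c; python3 - <<'E'
from h import *
s=robot.read_state(); print(s['t'],s['wrist_force'],s['tool_pos'])
a=load('sidec')[1]; w=load('scenec')[1]; grab('wrist','wc')
o=np.hstack([cv2.resize(a[200:320,230:350],(400,400)),cv2.resize(w[150:310,205:365],(400,400))]); cv2.imwrite('pics/v5.png',o)
E
```

```text
side red 59 mean deg 4.78 range [-6.9 14.4] r 0.0232
side tail 74 [0.0315 0.0385] lean 0.6859
scene red 118 mean deg 1.07 range [-7.   9.7] r 0.0245
scene tail 98 [0.0318 0.0389] lean 0.686
9.6 [ 0.37943467 -0.55529388 -0.67010761] [0.43965633 0.34741421 0.19422964]
```

View pics/v5.png

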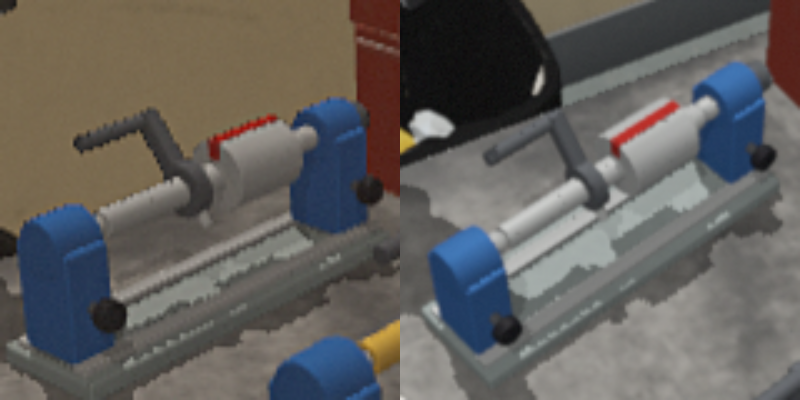

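The mark is on top with the tail free. Both views put the tail lean at 0.686 rad (target 0.70), so q ≈ 0.8°. The brass shaft was not touched and the arm is clear.

```bash
python3 -c "
from bench import robot
print(robot.job_done())"
```

```text
the job is handed in; nothing more can be done
None
```

The steel shaft's red mark now faces up, about 0.8° off by camera measurement; the tail is released, the arm is clear, the brass shaft was not touched, and the job is handed in at about 9.6 s.

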